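# Wind the turntable drive and hold its idler off the rim

## Task

Get the spring drive ready for a change of turntable: first wind its key clockwise (seen from above) until it meets its stop, which takes more than one grip. Then swing the sprung idler arm (its upright post is there to take hold of) away from the turntable, past the click of its pawl, and hold it there: it does not lock, so finish while the gripper is still holding it back. Leave alone the strip lying on the turntable and the peg strip and clear bar beside the drive.

Things in the scene. Friction and masses are not known exactly. Their poses are not given: they have to be found in the camera images.
- drive: Turntable drive, bolted down: aluminium plate 280 x 153 x 10 mm. Origin on the table under the plate, z up; plate edges at x = -140, +140, y = -105, +48 mm (long side along x). In this frame, mm: grey key barrel (76 wide, top z = 46) at (-60, -55); idler pivot at (-90, 30), hub top z = 48; click pawl block round (105, -35), 46 high; thin rear stop post (-9, -30), 44 high.
- turntable: White round modelling turntable, 196 mm across, 32 mm high, standing fixed at the drive's +y side; origin under its centre, at (0, 160) mm in the drive's frame.
- spring_key (a joint): Turn of the key, rad, growing CLOCKWISE from above, starts at 0 to 0.5; 2.6 = wound: the pointer under the bow meets the stop pin on the barrel (over 2.35 counts). The bow's long direction stands at 2.6 minus this value from the drive's +x, counterclockwise from above. Needs 0.12 to 0.2 N m; a brake holds it wherever it is let go.
- key_bow (a point): Middle of the key's two-lobed steel bow, on the key's vertical axis, 79 mm above the table. The bow is an upright plate 46 mm long, 9 mm thick and 25 mm high (z = 66.5 to 91.5 mm): pinch it across its thickness from above.
- idler_swing (a joint): Swing of the idler arm, rad, about its vertical pivot, growing clockwise from above (post moves away from the turntable): 0 = at rest, roller at the turntable's rim (start); the pawl clicks at 0.32 and is clear at 0.37; hard rear stop at 0.50. A spring drives it back to 0: at the post about 5 N at the start, 10 N at the rear stop, some 13 N just before the click.
- idler_arm: The idler arm with all it carries: a flat aluminium bar along the drive's +x axis at rest (z = 34 to 42 mm), about 165 mm long, with a black roller and an upright steel post. Origin: on the pivot, 32 mm above the table; x along the bar.
- post_top (a point): Centre of the top of the arm's upright round post, 100 mm above the table; the post is 14 mm thick and rises from the bar (z = 42 mm), 135 mm from the pivot. Grip it from above or push it on its turntable side; it follows an arc round the pivot, about 60 mm long to the rear stop.
- pawl (a joint): Slide of the click pawl in m: 0 = sprung fully out; it is pressed in by about 2.5 mm while the tip of the arm passes, then clicks out again.
- peg_strip_0: Loose strip of small brown pegs, 20 x 104 x 16 mm, on the table behind the plate (at its +x side); origin under its centre. To be left alone.
- acrylic_bar: Loose clear bar, 24 x 190 x 12 mm, on the table at the plate's -y side; origin under its centre. To be left alone.
- white_strip_0: Loose white leaf-like strip, 22 x 126 x 9 mm, lying on the turntable (top at z = 32 mm); origin under its centre. To be left alone.

How it is judged:
By the outcome, as a careful person would: the job done as asked, in the order asked, and still so for the second after the job is handed in, while the arm keeps its last pose, push and grip.
It also fails if it takes over 53 s, if anything falls off the work surface, if the arm or the gripper's body presses on something with over 40 N, if the wrist force passes 120 N, or if a joint passes its speed limit or range.

## Robot

A 6-joint arm with a two-finger parallel gripper is mounted at the origin on a cart in front of the work surface, level with it; the furniture and walls round the work are solid. World frame = base frame: x ahead of the robot, y to its left, z up, the work surface at z = 0. Lengths are in m, angles in degrees, forces in N, time in s.
With the tool pointing down it reaches from about 0.3 to 0.75 m from the base axis. Payload 8.5 kg.
Tool frame: the origin (TCP) lies midway between the tips of the shut fingers; the grasp point (between the pads) lies 19 mm behind it (manip.pinch_z is the distance from the TCP to the grasp point, in m); z points along the fingers, y is the direction in which the jaws open and shut (so a half turn about z gives the same grasp; the last joint's range is limited). The gripper opens to 85 mm and grips with 20 to 120 N. Pads are 22 mm wide; open, the fingers measure 114 mm over their backs; the gripper's body (76 mm by 85 mm) begins 54 mm behind the grasp point. The pads swing forward as they close: fully open they stand 13 mm farther back than shut.
Start: joints at [63.237, 21.807, 74.336, -0, 83.858, -12.336], TCP at [0.137, 0.533, 0.231] pointing down, gripper open.
Joint ranges: [-178.18, 178.18], [-50.72, 133.34], [12.68, 142.11], [-81.47, 261.47], [9.98, 163.14], [-165.26, 165.26]. Speed limits (degrees/s): [136.94, 136.94, 180, 180, 180, 180].

## Interface

Orientations are given as [roll, pitch, yaw] about the fixed x, y, z axes, in that order (R = Rz(yaw) Ry(pitch) Rx(roll)).
In Python, from workcell import manip gives the robot as it stands.
- The arm moves only by the shell command python3 -m pendant 'ROWS'. ROWS is JSON, a list of rows, each a list of 3 entries, a list of its own where there are three numbers: the closure in counts, from 0 (fully open) to 255 (shut), then the shift along the tool's x, y, z scaled (see below), then the turn about the tool's z scaled (see below). A call has 1 to 12 rows; each row shifts and turns the commanded pose from where the row before left it, along the tool's axes as they then stand; what a row does not reach is not made up. The controller multiplies each number of a shift by 30 mm and each number of a turn by pi rad. A row lasts 1/8 s, in which the tool goes at most 62.5 mm and 10.7 degrees, less where a joint would pass 70% of its speed; a pose out of reach is approached as far as the arm can. A call with a number of a shift or a turn outside -1 to 1 is refused whole. A call with a gripper value outside its range is refused whole. The fingers move at their own pace and stop on an object; the grip force is fixed at half the most. Time passes only in rows, so rows that do not move let the fingers close. It gives the time, the measured TCP pose, the force and the opening at its end, in the units of the state.
- manip.observe(): the state, without advancing time (a new reading comes with each control period).
- manip.camera(name): name is "side" or "top" or "wrist"; returns a dict with "frame" (400x640x3 uint8, blue, green, red), "K" (3x3 intrinsics, pixels), "R" (3x3) and "t" (3): a world point X has camera coordinates R X + t; the wrist camera has in their place "hand_eye" (4x4, takes a point from camera to tool coordinates, whose origin is the TCP and whose axes are the flange's). Camera axes: x right, y down, z forward; pixel columns grow to the right and rows downward; lengths in m; the calibration is good to about 2 mm. A picture is of the moment at which its call begins: read the wrist's pose just before it. There is no depth.
- manip.close_job(): hands the job in, once; it reports no verdict.
The state is a dict: "time": time; "q": joint angles; "joint_velocities": joint speeds; "effort": joint torques, N m; "ee_pos": TCP position; "ee_rot": TCP orientation; "ft_force": force on the tool from outside, world axes, zero at the start; "moment": the same for the moment, N m; "finger_gap": opening from 0.0 (shut) to 1.0 (fully open).
Only numpy, scipy, OpenCV 4.12 (cv2) and the standard library are available. Lean on these libraries where they do the work, as an engineer would, in place of code of your own. Each camera call takes 0.05 s, during which the arm holds its last target.

## Working session

There is one attempt and no reset: what is moved stays moved. The work goes in short steps, Python scripts to look and compute and a shell command to move; the robot and the scene stay as the last step left them, time stands still between calls to the robot, and variables do not carry over. Pictures are saved under pics/ and viewed, and the job is handed in when it is done.

```bash
mkdir -p pics; ls
cat > h.py <<'E'
import numpy as np, cv2, json
from workcell import manip
from scipy.spatial.transform import Rotation as Ro
def snap(name,tag):
    s=manip.observe(); c=manip.camera(name); cv2.imwrite(f'pics/{tag}.png',c['frame']); 
    if 'hand_eye' in c:
        R=Ro.from_euler('xyz',s['ee_rot'],degrees=True).as_matrix()
        T=np.eye(4);T[:3,:3]=R;T[:3,3]=s['ee_pos']; M=np.linalg.inv(T@np.array(c['hand_eye'])); c['R']=M[:3,:3];c['t']=M[:3,3]
    np.savez(f'pics/{tag}.npz',K=c['K'],R=c['R'],t=c['t'])
    return c
def load(tag):
    c=dict(np.load(f'pics/{tag}.npz')); return c
def ray(c,u,v,z):
    K,R,t=map(np.array,(c['K'],c['R'],c['t'])); o=-R.T@t; d=R.T@np.linalg.solve(K,[u,v,1.]); return o+d*(z-o[2])/d[2]
def proj(c,X):
    p=np.array(c['R'])@np.array(X)+np.array(c['t']); p=np.array(c['K'])@p; return p[:2]/p[2]
E
python3 - <<'E'
from h import *
for n in ('side','top','wrist'): snap(n,n+'0')
s=manip.observe(); print(s, manip.pinch_z)
for n in ('side','top','wrist'):
    c=load(n+'0'); print(n,-c['R'].T@c['t'])
E
```

```text
pics
{'time': 0.15, 'q': array([ 6.32371027e+01,  2.18319203e+01,  7.43703958e+01, -1.98952442e-03,
        8.38584181e+01, -1.23350475e+01]), 'joint_velocities': array([-0.00703908, -0.08058944, -0.18683774,  0.0829949 , -0.15894843,
        0.00671699]), 'effort': array([ 6.53105180e-04, -4.48623991e+01, -2.31346607e+01, -2.24446221e-04,
        3.74669151e-03,  2.58674686e-05]), 'ee_pos': array([0.13694392, 0.5324574 , 0.23088131]), 'ee_rot': array([-1.79940245e+02, -1.10423076e-02,  1.65572358e+02]), 'ft_force': array([-0.76144658,  0.0018559 ,  0.36484129]), 'moment': array([-0.04096084, -0.02630431,  0.022221  ]), 'finger_gap': 1.0010217339941307} 0.0187
side [0.50754896 0.6905049  0.69473634]
top [0.4430132  0.04191097 1.03544955]
wrist [0.07267688 0.54884947 0.37369561]
```

View pics/side0.png

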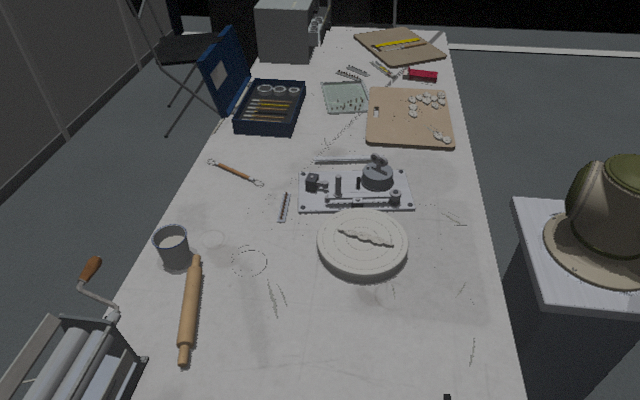

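View pics/top0.png

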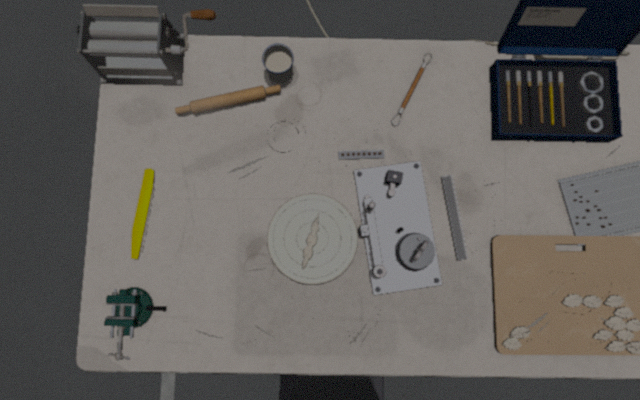

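View pics/wrist0.png

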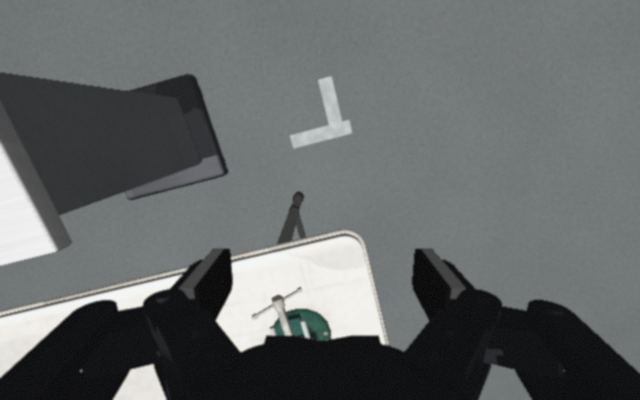

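The top view shows the drive plate around (355–441, 162–293), the turntable at (312,238) and the key at (415,252). I'll zoom in and measure.

Run:
```python
from h import *
im=cv2.imread('pics/top0.png')[145:305,330:480]; cv2.imwrite('pics/topz.png',cv2.resize(im,None,fx=3.7,fy=3.7,interpolation=cv2.INTER_CUBIC))
im=cv2.imread('pics/side0.png')[140:240,270:430]; cv2.imwrite('pics/sidez.png',cv2.resize(im,None,fx=5,fy=5,interpolation=cv2.INTER_CUBIC))
c=load('top0')
for uv in [(320,200),(420,200),(320,300)]: print(ray(c,*uv,0))
```

```text
[0.59705877 0.04861853 0.        ]
[ 0.60098477 -0.17531682  0.        ]
[0.37792361 0.0446713  0.        ]
```

View pics/topz.png

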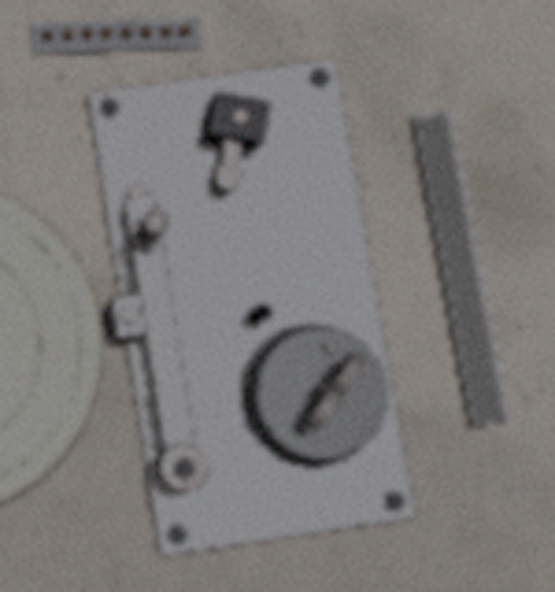

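View pics/sidez.png

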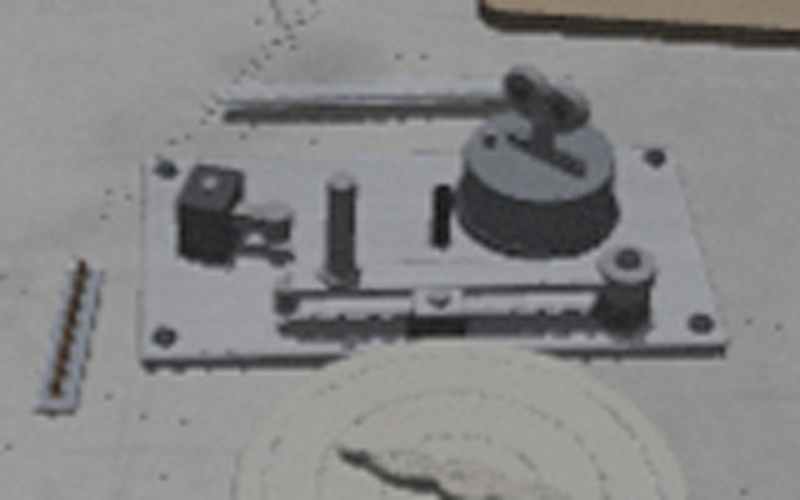

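```bash
cat > fit.py <<'E'
from h import *
c=load('top0')
f=lambda u,v:(330+(u+.5)/3.7-.5,145+(v+.5)/3.7-.5)
px=[(88,95),(335,62),(413,517),(160,553)]; loc=np.array([(140,48),(140,-105),(-140,-105),(-140,48)])/1e3
W=np.array([ray(c,*f(*p),.010)[:2] for p in px])
lm=loc.mean(0);wm=W.mean(0);H=(loc-lm).T@(W-wm);th=np.arctan2(H[0,1]-H[1,0],H[0,0]+H[1,1])
R2=np.array([[np.cos(th),-np.sin(th)],[np.sin(th),np.cos(th)]]);t2=wm-R2@lm
def D(x,y): return R2@np.array([x,y])/1e3+t2
if __name__=='__main__':
    print('th',np.degrees(th),'org',t2,'res mm',((loc@R2.T+t2)-W)*1e3)
    inv=lambda w:(R2.T@(w[:2]-t2))*1e3
    for n,p,z in [('barrel (-60,-55)',(317,395),.046),('hub -90,30',(183,468),.048),('bow -60,-55',(328,393),.080),('post 45,30',(152,222),.1),('bow e1',(350,357),.085),('bow e2',(302,430),.085)]:
        print(n,inv(ray(c,*f(*p),z)))
    print('key',D(-60,-55),'pivot',D(-90,30),'post',D(45,30))
    cs=load('side0')
    for n,l,z in [('key',(-60,-55),.079),('post',(45,30),.1),('hub',(-90,30),.048)]:
        u=proj(cs,[*D(*l),z]); print(n,u,'in sidez',(u-[270,140])*5)
E
python3 fit.py
```

```text
th 8.989922538624176 org [ 0.53541845 -0.09325327] res mm [[ 2.24590316  0.9399159 ]
 [ 2.98011746 -0.38946868]
 [-2.12648578 -1.80976579]
 [-3.09953483  1.25931858]]
barrel (-60,-55) [-60.06527512 -52.41556949]
hub -90,30 [-89.90569951  29.89707164]
bow -60,-55 [-60.18210822 -51.71763379]
post 45,30 [44.67183871 32.13901802]
bow e1 [-42.53403289 -65.96021762]
bow e2 [-78.05235099 -33.22494914]
key [ 0.48474984 -0.15695329] pivot [ 0.4418362  -0.07768526] post [ 0.57517784 -0.05659006]
key [378.24829669 159.93706227] in sidez [541.24148346  99.68531136]
post [337.1936732  175.76919796] in sidez [335.96836598 178.84598981]
hub [394.51251656 192.02263353] in sidez [622.56258282 260.11316765]
```

```bash
cat > go.py <<'E'
import sys
from h import *
def need(target,yaw=None):
    s=manip.observe(); R=Ro.from_euler('xyz',s['ee_rot'],degrees=True).as_matrix()
    d=R.T@(np.array(target)-s['ee_pos']); print('units (30mm):',np.round(d/.03,2),'pos',s['ee_pos'].round(4),'rot',np.round(s['ee_rot'],1),'F',s['ft_force'].round(1),'gap',round(s['finger_gap'],3),'t',s['time'],'q6',s['q'][5].round(1))
    if yaw is not None: print('turn units (do after):',((s['ee_rot'][2]-yaw+90)%180-90)/180)
if __name__=='__main__': a=list(map(float,sys.argv[1:])); need(a[:3],a[3] if len(a)>3 else None)
E
python3 -m pendant '[[0,[0,0,0],0.054],[0,[0,0,0],0.054],[0,[0,0,0],0]]'
python3 go.py 0.485 -0.157 0.2
```

```text
time: 0.52
ee_pos: [0.137, 0.5325, 0.2311]
ee_rot: [-180.0, 0.0, 146.2]
ft_force: [-0.1, 1.1, 0.3]
finger_gap: 0.999
units (30mm): [-22.42 -12.65   1.05] pos [0.137  0.5325 0.2311] rot [-180.     0.   146.2] F [-0.1  1.1  0.3] gap 0.999 t 0.525 q6 7.0
```

```bash
python3 -m pendant '[[0,[-0.5,-0.28,0],0],[0,[-0.95,-0.54,0],0],[0,[-0.95,-0.54,0],0],[0,[-0.95,-0.54,0],0],[0,[-0.95,-0.54,0],0],[0,[-0.95,-0.54,0],0],[0,[-0.95,-0.54,0],0],[0,[-0.95,-0.54,0],0],[0,[-0.95,-0.54,0],0],[0,[-0.95,-0.54,0],0],[0,[-0.95,-0.54,0],0],[0,[-0.95,-0.54,0],0]]'
python3 -m pendant '[[0,[-0.95,-0.54,0],0],[0,[-0.95,-0.54,0],0],[0,[-0.95,-0.54,0],0],[0,[-0.95,-0.54,0],0],[0,[-0.95,-0.54,0],0],[0,[-0.95,-0.54,0],0],[0,[-0.95,-0.54,0.2],0],[0,[-0.95,-0.54,0.2],0],[0,[-0.95,-0.54,0.2],0],[0,[-0.95,-0.54,0.2],0],[0,[-0.9,-0.5,0.2],0],[0,[-0.5,-0.3,0],0]]'
python3 -m pendant '[[0,[0,0,0],0],[0,[0,0,0],0]]'
python3 go.py 0.485 -0.157 0.2
python3 -c "
from h import *
snap('wrist','w1')"
```

```text
time: 2.02
ee_pos: [0.3056, 0.193, 0.2313]
ee_rot: [180.0, 0.0, 146.3]
ft_force: [0.2, 0.1, -0.5]
finger_gap: 0.999
time: 3.52
ee_pos: [0.4732, -0.1433, 0.2009]
ee_rot: [-180.0, -0.1, 146.2]
ft_force: [-0.5, 0.3, 0.1]
finger_gap: 0.998
time: 3.78
ee_pos: [0.4731, -0.1413, 0.2016]
ee_rot: [180.0, -0.0, 146.2]
ft_force: [-0.5, 0.3, 0.4]
finger_gap: 1.0
units (30mm): [-0.62 -0.21  0.05] pos [ 0.4731 -0.1413  0.2016] rot [180.   -0.  146.2] F [-0.5  0.3  0.4] gap 1.0 t 3.775 q6 -86.6
```

View pics/w1.png

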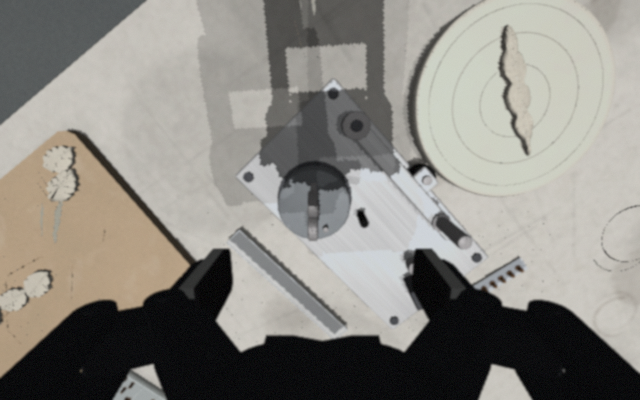

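Run:
```python
from h import *
im=cv2.imread('pics/w1.png')[100:260,240:500]; cv2.imwrite('pics/w1z.png',cv2.resize(im,None,fx=3,fy=3,interpolation=cv2.INTER_CUBIC))
```

```text
(no output)
```

View pics/w1z.png

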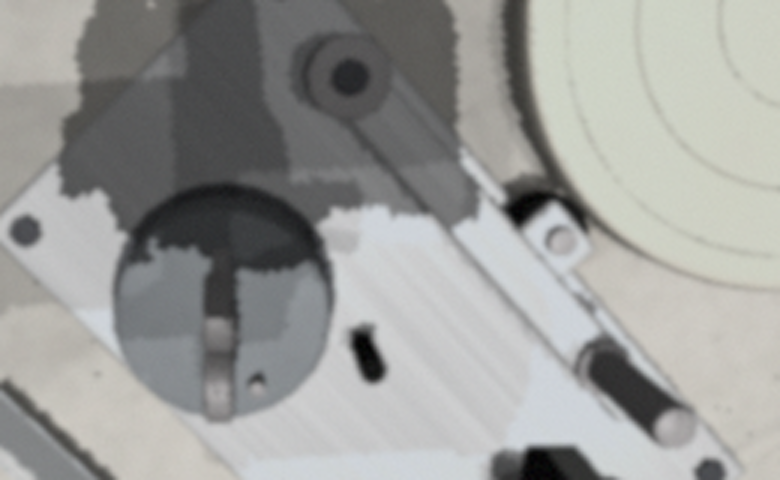

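Run:
```python
from fit import *
c=load('w1'); g=lambda u,v:(240+(u+.5)/3-.5,100+(v+.5)/3-.5)
inv=lambda w:(R2.T@(w[:2]-t2))*1e3
for n,p,z in [('hub',(350,77),.048),('bow low end',(220,410),.0915),('bow mid',(219,330),.0915),('post 45,30',(675,425),.1),('barrel',(224,304),.046),('scr',(25,231),.01),('scr2',(710,471),.01)]:
    w=ray(c,*g(*p),z); print(n,w.round(4),inv(w).round(1))
from fit import D
for n,l,z in [('key',(-60,-55),.0915),('key46',(-60,-55),.046)]:
    print(n,(proj(c,[*D(*l),z])-[240,100])*3)
```

```text
hub [ 0.4408 -0.0808  0.048 ] [-91.5  27.1]
bow low end [ 0.4978 -0.168   0.0915] [-48.9 -67.9]
bow mid [ 0.4769 -0.1541  0.0915] [-67.3 -51. ]
post 45,30 [ 0.5725 -0.0585  0.1   ] [42.  28.5]
barrel [ 0.4808 -0.1564  0.046 ] [-63.8 -53.8]
scr [ 0.4234 -0.2088  0.01  ] [-128.7  -96.6]
scr2 [ 0.6551 -0.0389  0.01  ] [126.7  34.9]
key [225.02453874 355.23208216]
key46 [228.14221447 313.09758023]
```

Run:
```python
from fit import *; from go import need
k=D(-61.5,-53.5); print(k); need([*k,.063],146.4)
```

```text
[ 0.48303387 -0.15570611]
units (30mm): [-0.54 -0.22  4.62] pos [ 0.4732 -0.1412  0.2016] rot [180.    0.  146.2] F [ 0.1 -0.2 -0.2] gap 0.997 t 3.825 q6 -86.6
turn units (do after): -0.0011188517867564782
```

```bash
python3 -m pendant '[[0,[-0.54,-0.22,0],0],[0,[0,0,0.6],0],[0,[0,0,0.9],0],[0,[0,0,0.9],0],[0,[0,0,0.9],0],[0,[0,0,0.9],0],[0,[0,0,0.42],0],[0,[0,0,0],0],[0,[0,0,0],0]]'
python3 -c "
from h import *
snap('wrist','w2');snap('side','s2')
im=cv2.imread('pics/s2.png')[100:240,270:430]; cv2.imwrite('pics/s2z.png',cv2.resize(im,None,fx=4,fy=4))"
```

```text
time: 4.95
ee_pos: [0.484, -0.1569, 0.0636]
ee_rot: [180.0, 0.1, 146.1]
ft_force: [-0.1, 0.2, 0.5]
finger_gap: 0.998
```

View pics/w2.png

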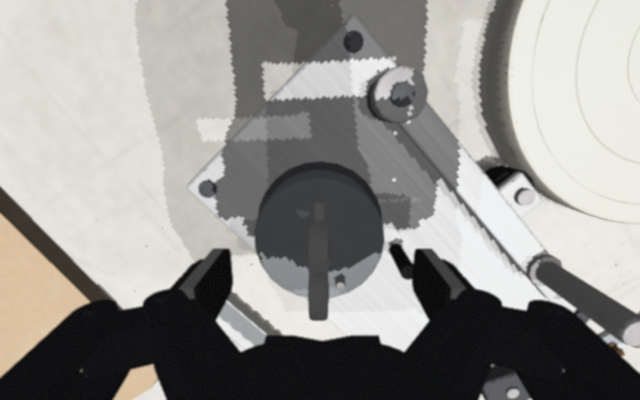

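View pics/s2z.png

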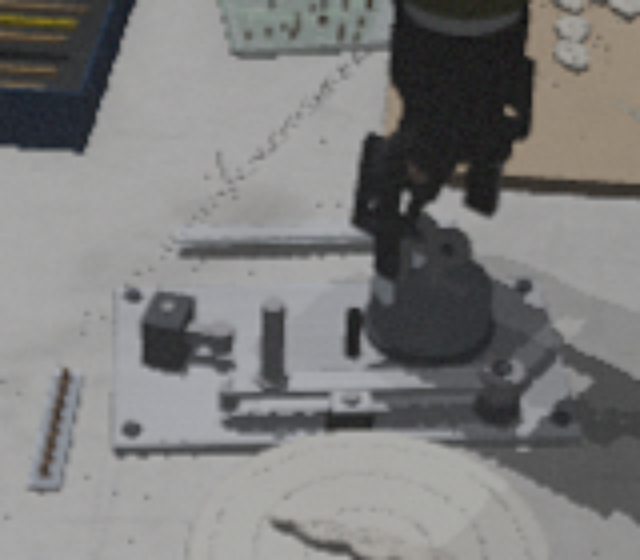

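Run:
```python
from h import *
c=load('w2'); s=manip.observe(); R=Ro.from_euler('xyz',s['ee_rot'],degrees=True).as_matrix()
for p in [(317,318),(317,205),(323,300)]:
  for z in (.0915,.079): print(p,z,(R.T@(ray(c,*p,z)-s['ee_pos'])*1e3).round(1))
print(s['ee_pos'])
```

```text
(317, 318) 0.0915 [-18.8  -2.4 -27.9]
(317, 318) 0.079 [-28.   -2.7 -15.3]
(317, 205) 0.0915 [ 33.3  -2.2 -28. ]
(317, 205) 0.079 [ 29.7  -2.4 -15.4]
(323, 300) 0.0915 [ -9.7   0.2 -27.9]
(323, 300) 0.079 [-17.9   0.2 -15.4]
[ 0.48391311 -0.15681185  0.06360848]
```

```bash
python3 -m pendant '[[0,[0.05,-0.06,0],0],[255,[0,0,0],0],[255,[0,0,0],0],[255,[0,0,0],0],[255,[0,0,0],0],[255,[0,0,0],0],[255,[0,0,0],0]]'; python3 -c "
from h import *
s=manip.observe();print(s['moment'],s['q'])"
```

```text
time: 5.92
ee_pos: [0.4812, -0.1572, 0.0628]
ee_rot: [180.0, 0.0, 146.1]
ft_force: [-1.1, 0.4, 2.7]
finger_gap: 0.096
[ 0.05406961  0.14513426 -0.03115691] [-3.15104356e+01  2.87296842e+01  9.50710850e+01  3.74648612e-03
  5.61910932e+01 -8.76432018e+01]
```

```bash
python3 -m pendant '[[255,[0,0,0],0.04],[255,[0,0,0],0.04],[255,[0,0,0],0.04],[255,[0,0,0],0.04],[255,[0,0,0],0]]'; python3 -c "
from h import *
s=manip.observe();print(s['moment'],s['q'])
snap('side','s3')
im=cv2.imread('pics/s3.png')[100:240,270:430]; cv2.imwrite('pics/s3z.png',cv2.resize(im,None,fx=4,fy=4))"
```

```text
time: 6.55
ee_pos: [0.4824, -0.1562, 0.0629]
ee_rot: [179.8, -0.0, 117.2]
ft_force: [7.0, 7.1, 0.9]
finger_gap: 0.098
[ 1.20020729 -1.06845107 -0.02154295] [-31.42323855  28.74688822  95.02667489   0.18850588  56.13318492
 -58.7654732 ]
```

View pics/s3z.png

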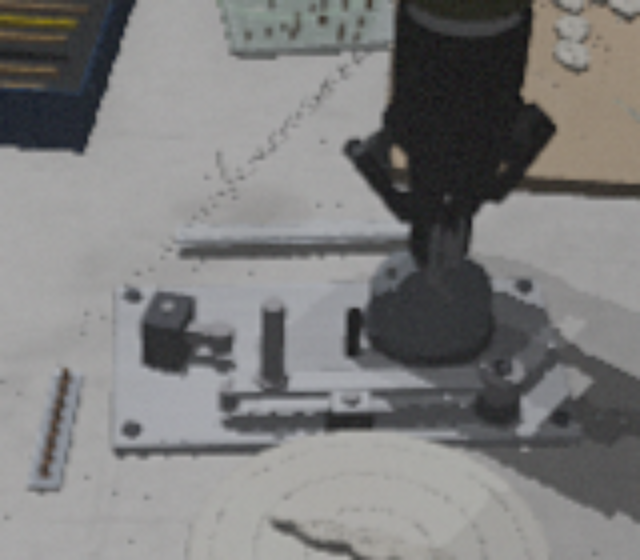

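```bash
python3 -m pendant '[[255,[0.015,0.055,0],0.04],[255,[0,0.013,0],0.04],[255,[0,0.013,0],0.04],[255,[0,0.013,0],0.04],[255,[0,0.013,0],0.04],[255,[0,0,0],0]]'; python3 -c "
from h import *
s=manip.observe();print(s['moment'],s['q'])"
```

```text
time: 7.35
ee_pos: [0.4845, -0.1557, 0.0629]
ee_rot: [179.9, -0.0, 81.4]
ft_force: [3.5, 1.4, 1.6]
finger_gap: 0.091
[ 0.29173498 -0.50831935 -0.06689832] [-3.11842974e+01  2.89089927e+01  9.46878838e+01  4.17004321e-02
  5.63346340e+01 -2.25979676e+01]
```

```bash
python3 -m pendant '[[255,[0,0.03,0],0.04],[255,[0,0.013,0],0.04],[255,[0,0.013,0],0.04],[255,[0,0.013,0],0.04],[255,[0,0.013,0],0.04],[255,[0,0.013,0],0.04],[255,[0,0.013,0],0.04],[255,[0,0,0],0]]'; python3 -c "
from h import *
s=manip.observe();print(s['moment'],s['q'])
snap('side','s4')
im=cv2.imread('pics/s4.png')[100:240,270:430]; cv2.imwrite('pics/s4z.png',cv2.resize(im,None,fx=4,fy=4))"
```

```text
time: 8.35
ee_pos: [0.487, -0.1573, 0.0629]
ee_rot: [180.0, -0.0, 31.1]
ft_force: [2.2, -0.5, 1.4]
finger_gap: 0.095
[ 0.04259756 -0.20531879 -0.08846781] [-3.11792175e+01  2.91353198e+01  9.42141985e+01  3.97893053e-03
  5.66132033e+01  2.77049581e+01]
```

View pics/s4z.png

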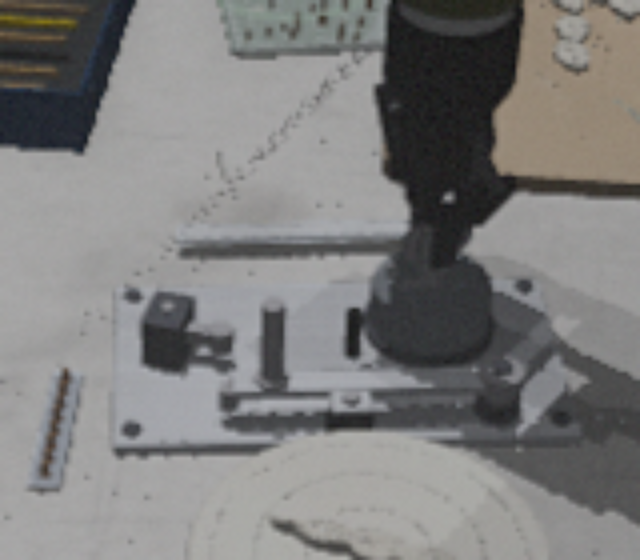

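```bash
for i in 1; do python3 -m pendant '[[255,[0,0.01,0],0.03],[255,[0,0.01,0],0.03],[255,[0,0.01,0],0.03],[255,[0,0,0],0]]'; python3 -c "
from h import *
s=manip.observe();print(s['moment'],s['q'][5],s['ee_rot'])"; done
python3 -m pendant '[[255,[0,0.006,0],0.02],[255,[0,0,0],0]]'; python3 -c "
from h import *
s=manip.observe();print(s['moment'],s['q'][5],s['ee_rot'])"
```

```text
time: 8.9
ee_pos: [0.4873, -0.1582, 0.0629]
ee_rot: [180.0, -0.0, 14.9]
ft_force: [2.7, -0.1, 3.3]
finger_gap: 0.095
[-0.08819062 -0.28066081 -0.07544597] 43.82433228247073 [ 1.79968229e+02 -2.58245205e-02  1.49376749e+01]
time: 9.15
ee_pos: [0.4874, -0.1584, 0.0628]
ee_rot: [180.0, -0.0, 11.3]
ft_force: [2.2, -1.3, 2.2]
finger_gap: 0.095
[-0.12493604 -0.24562492  0.01212202] 47.4083125633995 [ 1.79966969e+02 -2.46948589e-02  1.13429292e+01]
```

```bash
python3 -m pendant '[[255,[0,0.004,0],0.015],[255,[0,0,0],0]]'; python3 -c "
from h import *
s=manip.observe();print(s['moment'],s['q'][5],s['ee_rot'])"; python3 -m pendant '[[255,[0,0.004,0],0.015],[255,[0,0,0],0]]'; python3 -c "
from h import *
s=manip.observe();print(s['moment'],s['effort'],s['q'][5],s['ee_rot'])"
```

```text
time: 9.4
ee_pos: [0.4874, -0.1585, 0.0628]
ee_rot: [180.0, -0.0, 8.6]
ft_force: [3.2, -1.3, 2.5]
finger_gap: 0.097
[-0.23519431 -0.34231517  0.14152528] 50.12185284012552 [ 1.79964406e+02 -2.39077908e-02  8.62209380e+00]
time: 9.65
ee_pos: [0.4874, -0.1586, 0.0629]
ee_rot: [179.9, -0.0, 6.0]
ft_force: [2.7, -1.8, 4.5]
finger_gap: 0.094
[-0.33894444 -0.30962297  0.8730604 ] [ -0.71433814 -42.86128879 -14.07527179   0.56995053   0.69097711
   1.1331173 ] 52.79232811211075 [ 1.79947575e+02 -1.32787706e-02  5.96848033e+00]
```

The moment jumped to 0.87 N m, so the stop has been met. I'll ease off, release, lift and look.

```bash
python3 -m pendant '[[255,[0,0,0],-0.012],[255,[0,0,0],0],[0,[0,0,0],0],[0,[0,0,0],0],[0,[0,0,0],0],[0,[0,0,-0.5],0],[0,[0,0,-0.9],0],[0,[0,0,-0.9],0],[0,[0,0,-0.9],0],[0,[-0.9,0,-0.9],0],[0,[-0.9,0,0],0],[0,[0,0,0],0]]'; python3 -c "
from h import *
snap('wrist','w5'); snap('top','t5')
im=cv2.imread('pics/t5.png')[145:305,330:480]; cv2.imwrite('pics/t5z.png',cv2.resize(im,None,fx=3.7,fy=3.7,interpolation=cv2.INTER_CUBIC))"
```

```text
time: 11.15
ee_pos: [0.4326, -0.1657, 0.186]
ee_rot: [-180.0, 0.0, 7.8]
ft_force: [0.9, -0.1, 1.0]
finger_gap: 0.998
```

View pics/w5.png

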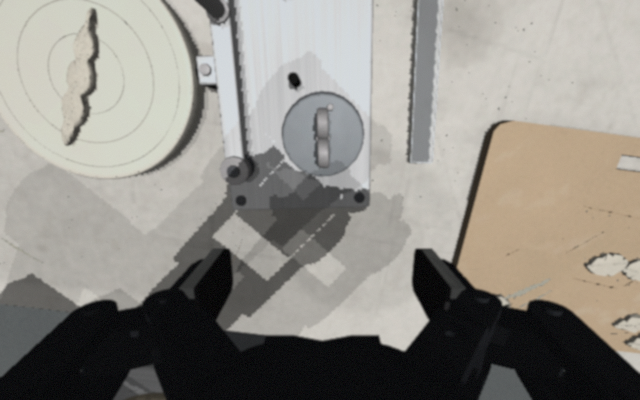

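View pics/t5z.png

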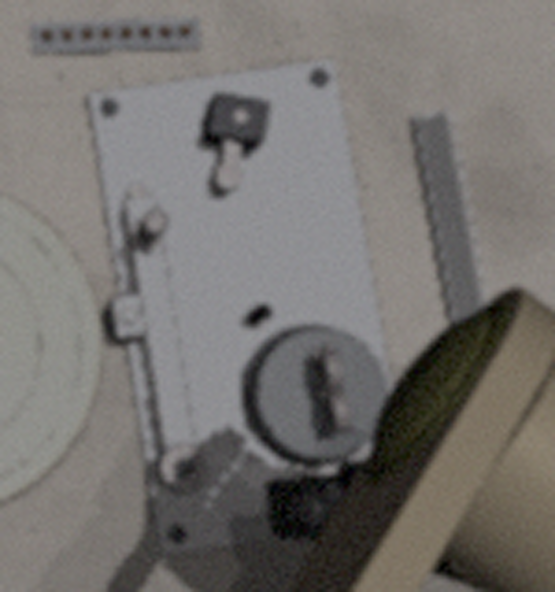

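```bash
python3 go.py 0.5745 -0.0586 0.15 9
```

```text
units (30mm): [ 5.13 -2.9   1.19] pos [ 0.4339 -0.1659  0.1857] rot [-180.    -0.     7.9] F [0.7 0.5 0.1] gap 0.998 t 11.25 q6 46.6
turn units (do after): -0.0062944648018596495
```

```bash
python3 -m pendant '[[0,[0.5,-0.2,0],0],[0,[0.8,-0.45,0],0],[0,[0.8,-0.45,0],0],[0,[0.8,-0.45,0],0],[0,[0.8,-0.45,0],0],[0,[0.8,-0.45,0],0],[0,[0.63,-0.45,0],-0.006],[0,[0,0,0.6],0],[0,[0,0,0.6],0],[0,[0,0,0],0],[0,[0,0,0],0]]'; python3 go.py 0.5745 -0.0586 0.065 9; python3 -c "
from h import *
snap('wrist','w6')"
```

```text
time: 12.62
ee_pos: [0.575, -0.0581, 0.1501]
ee_rot: [180.0, -0.0, 9.0]
ft_force: [0.0, -0.3, -0.0]
finger_gap: 0.998
units (30mm): [-0.02  0.01  2.84] pos [ 0.575  -0.0581  0.1501] rot [180.  -0.   9.] F [ 0.  -0.3 -0. ] gap 0.998 t 12.625 q6 63.5
turn units (do after): 1.8722522270624925e-05
```

View pics/w6.png

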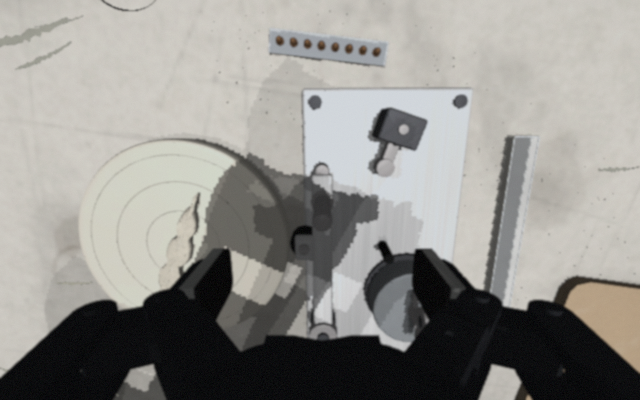

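```bash
python3 -c "
from h import *
c=load('w6'); print(proj(c,[.5745,-.0586,.1]),proj(c,[.5745,-.0586,.042]))
im=cv2.imread('pics/w6.png')[150:260,270:380]; cv2.imwrite('pics/w6z.png',cv2.resize(cv2.convertScaleAbs(im,alpha=1.6),None,fx=5,fy=5))"
```

```text
[321.61960449 222.89586367] [321.6190758  200.56971217]
```

View pics/w6z.png

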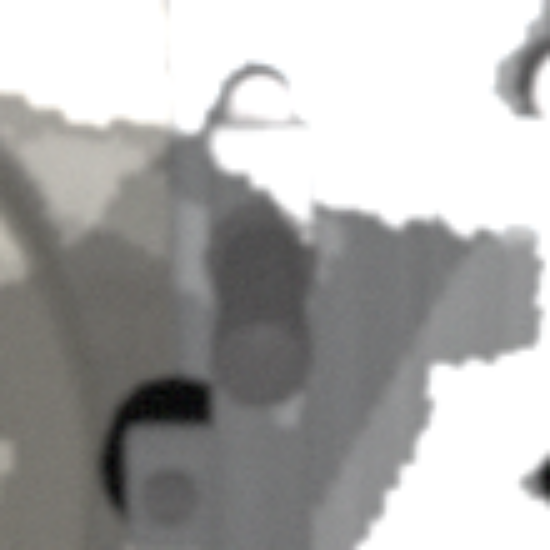

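The post top is at (322,222) and I predicted (321.6,222.9), so the position is good. Descending to grip.

```bash
python3 -m pendant '[[0,[0,0,0.6],0],[0,[0,0,0.9],0],[0,[0,0,0.9],0],[0,[0,0,0.4],0],[0,[0,0,0],0],[255,[0,0,0],0],[255,[0,0,0],0],[255,[0,0,0],0],[255,[0,0,0],0],[255,[0,0,0],0],[255,[0,0,0],0]]'
```

```text
time: 14.05
ee_pos: [0.5743, -0.0582, 0.066]
ee_rot: [-180.0, -0.0, 9.0]
ft_force: [-0.8, 4.2, 4.3]
finger_gap: 0.146
```

```bash
python3 -m pendant '[[255,[-0.004,0.18,0],0.0125],[255,[-0.007,0.247,0],0.0175],[255,[-0.007,0.247,0],0.0175],[255,[-0.007,0.247,0],0.0175],[255,[0,0,0],0]]'; python3 -m pendant '[[255,[-0.007,0.247,0],0.0175],[255,[-0.007,0.247,0],0.0175],[255,[-0.007,0.247,0],0.0175],[255,[0,0,0],0]]'
```

```text
time: 14.68
ee_pos: [0.576, -0.0858, 0.066]
ee_rot: [-179.9, -0.0, -2.8]
ft_force: [0.4, 6.8, 4.8]
finger_gap: 0.142
time: 15.18
ee_pos: [0.5732, -0.1076, 0.0661]
ee_rot: [-179.9, -0.1, -12.2]
ft_force: [1.2, 7.3, 5.0]
finger_gap: 0.147
```

```bash
python3 -m pendant '[[255,[-0.004,0.17,0],0.012],[255,[-0.004,0.17,0],0.012],[255,[0,0,0],0],[255,[0,0,0],0],[255,[0,0,0],0]]'; python3 -c "
from h import *
p=manip.observe()['ee_pos'];a=np.arctan2(p[1]+.0797,p[0]-.4414);print(np.arctan2(.0215,.1329)-a)
snap('wrist','w7'); snap('side','s7'); snap('top','t7')
im=cv2.imread('pics/s7.png')[110:240,270:430]; im2=cv2.imread('pics/t7.png')[145:305,330:480]
cv2.imwrite('pics/s7z.png',cv2.resize(im,None,fx=4,fy=4,interpolation=cv2.INTER_CUBIC));cv2.imwrite('pics/t7z.png',cv2.resize(im2,None,fx=3.7,fy=3.7))"
```

```text
time: 15.8
ee_pos: [0.5709, -0.117, 0.066]
ee_rot: [-179.9, -0.1, -16.5]
ft_force: [3.0, 7.7, 4.6]
finger_gap: 0.146
0.44116156297549586
```

View pics/s7z.png

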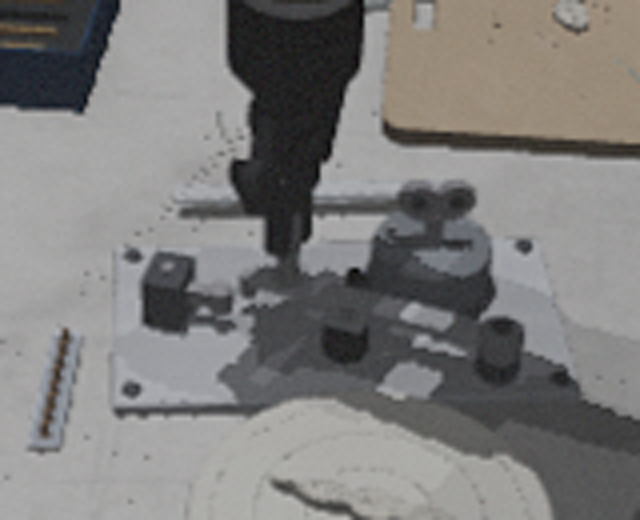

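View pics/w7.png

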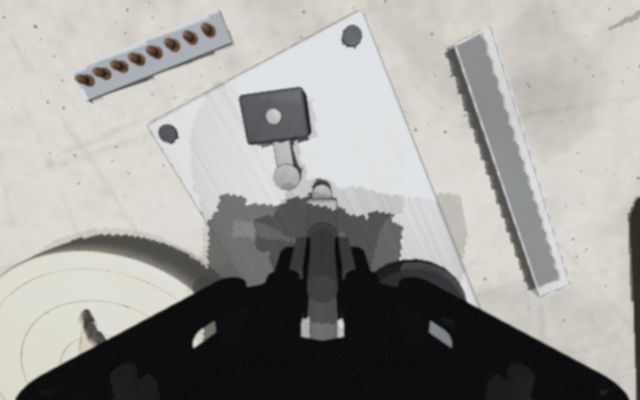

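View pics/t7z.png

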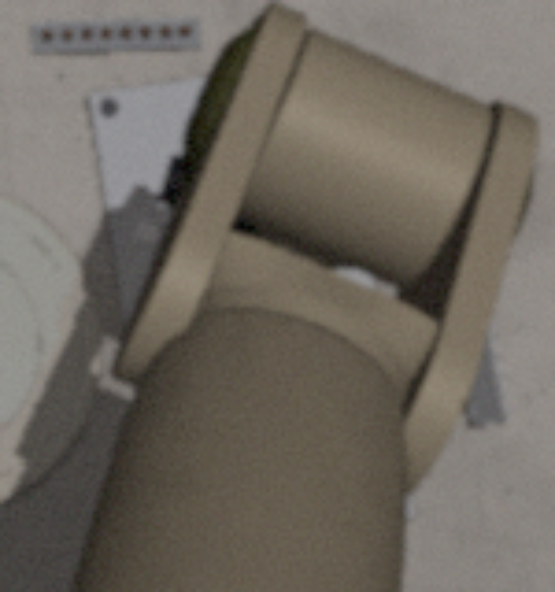

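The arm tip at (320,190) is past the pawl nose at (287,178). The post is in the jaws at about 0.44 rad, and the key is still aligned with the plate. Handing in.

```bash
python3 -c "
from h import *
s=manip.observe();print(s['joint_velocities'].round(2),s['ft_force'])
print(manip.close_job())"
```

```text
[ 0.01  0.01  0.11 -0.01 -0.01 -0.05] [2.40950427 7.85277309 3.8085103 ]
the job is handed in; nothing more can be done
None
```

I wound the key to its stop, then swung the idler arm back past the click. The gripper was still holding it there when I handed the job in, at about 16 s.

- **Key:** I pinched the bow and turned it about 140° clockwise. The wrist moment then jumped from 0.14 to 0.87 N m, so it had met the stop. After I let go, the pictures showed the bow lying along the plate's long side, which is the wound position. You said this takes more than one grip, but the wrist had enough range to do it in one.
- **Idler arm:** From the TCP pose, the swing is about 0.44 rad; the pawl is clear at 0.37 and the hard stop is at 0.50. The wrist picture shows the arm's tip past the pawl nose. The force held was steady at about 8 N, and the arm was at rest.
- **Left alone:** The strip on the turntable, the peg strip and the clear bar look untouched in the pictures I took; I didn't measure their positions.
- **Disagreement:** The wrist and top cameras differed by about 2 to 4 mm. At the key, I corrected for this using how the tool shifted during the turn. The post showed up within a pixel of where I predicted.

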